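Latch the yellow curing chamber

TASK

The mould in the yellow-lidded curing chamber is poured and ready. Turn the black T-handle on the yellow lid clockwise, seen from above, as far as it goes, so that the lid is drawn down tight on its gasket, then let go. Leave the blue-lidded chamber's handle as it is.

Things in the scene. Friction and masses are not known exactly. Their poses are not given: they have to be found in the camera images.
- yellow_grip (a point): Centre of the black T-handle bar on the yellow lid, on its turning axis, some 220 mm above the bench. Bar 80 mm long (own x axis), 16 mm thick (y), 20 mm tall (z, up, leaning 2 degrees at most), on an 18 mm round stem, underside 37 mm above the lid. It sinks 6 mm as it is latched. The chamber is a grey box 260 x 240 mm, 150 mm high; yellow and blue ones swap sides and are turned a little.
- yellow_latch (a joint): Angle of the yellow lid's T-handle, rad. 0: unlatched, bar at right angles to the lid's front edge (the edge towards the robot). Grows clockwise seen from above to a stop at 1.571 (quarter turn, bar parallel to that edge): latched. Starts at 0.15 to 0.45. Turning takes 0.15 to 0.25 N m; it stays where it is left.
- yellow_lid (a joint): How far the yellow lid is drawn down, rad about its hinge on the edge away from the robot. 0: ajar, front edge 9 mm up (starts at 0.003 to 0.010). 0.035: tight on the gasket all round. The T-handle draws it down evenly as it turns.
- blue_tip (a point): One end of the black T-handle bar on the other chamber, the one with the blue lid (same sizes), 36 mm from that handle's turning axis; own x axis runs along the bar towards the axis. To be left alone.

How it is judged:
By the outcome, as a careful person would: the job done as asked, in the order asked, and still so for the second after the job is handed in, with the robot touching nothing.
It also fails if it takes over 35 s, if anything falls off the work surface, if the arm or the gripper's body presses on something with over 40 N, if the wrist force passes 120 N, or if a joint passes its speed limit or range.

ROBOT

A 6-joint arm with a two-finger parallel gripper is mounted at the origin on the work surface. World frame = base frame: x ahead of the robot, y to its left, z up, the work surface at z = 0. Lengths are in m, angles in degrees, forces in N, time in s.
With the tool pointing down it reaches from about 0.25 to 0.775 m from the base axis. Payload 4 kg.
Tool frame: the origin (TCP) lies between the finger pads; the fingertips stand 17 mm ahead of it and the grasp point (between the pads) lies 2 mm behind it (arm.tcp_to_tips is the distance from the TCP to the fingertips, in m); z points along the fingers, y is the direction in which the jaws open and shut (so a half turn about z gives the same grasp; the last joint's range is limited). The gripper opens to 85 mm and grips with 20 to 120 N. Pads are 22 mm wide; open, the fingers measure 114 mm over their backs; the gripper's body (76 mm by 85 mm) begins 54 mm behind the grasp point. The pads swing forward as they close: fully open they stand 13 mm farther back than shut.
Start: joints at [62.905, 4.996, 78.535, -0, 96.463, -5.907], TCP at [0.199, 0.513, 0.221] pointing down, gripper open.
Joint ranges: [-177.83, 177.83], [-43.37, 116.18], [15.69, 146.23], [-61.86, 241.86], [9.47, 152.12], [-147.06, 147.06]. Speed limits (degrees/s): [159.86, 159.86, 180, 180, 180, 180].

INTERFACE

Orientations are given as a 3x3 rotation matrix whose columns are the frame's x, y, z axes.
In Python, from bench import readout, snapshot, calibration, order, arm gives the robot as it stands.
- The arm moves only by the tool send_rows, never from a script. Its argument "series" is a list of rows, each a list of 6 numbers: the shift along the tool's x, y, z in m, then the turn, a rotation vector about the tool's x, y, z in degrees. In form: [[tx, ty, tz, rx, ry, rz], ...]. A call has exactly 10 rows; each row is the pose to reach, as a shift and turn from the pose commanded when the call began, along the tool's axes at that moment; what a row does not reach only later rows make up. A row lasts 1/12 s, in which the tool goes at most 41.7 mm and 7.16 degrees, less where a joint would pass 70% of its speed; a pose out of reach is approached as far as the arm can. A call with a gripper value outside its range is refused whole. "jaw" is the gripper command: -1 is shut, 1 is fully open, values between are in proportion, set as the call begins (left out, the last holds). The fingers move at their own pace and stop on an object; "newtons" is the grip in N (left out, the last holds). Time passes only in rows, so rows that repeat a pose let the fingers close, or fill a call up. It gives the time, the measured TCP pose, the force and the opening at its end, in the units of the state.
- readout.get_state(): the state, without advancing time (a new reading comes with each control period).
- snapshot(name): name is "scene" or "side" or "wrist"; returns (picture, depth): 400x640x3 uint8, red, green, blue; 400x640 float32, m along the optical axis (not along the pixel's ray), 0 where there is no reading.
- calibration(name): a dict with "vfov" (degrees; the focal length in pixels is half the picture's height over the tangent of half this angle, whatever the lens; pixels are square), "cx", "cy" (the principal point, pixels), "k1" (the pictures are not rectified: a ray, as slopes to the right and down, at radius r is drawn at 1 + k1 r^2 times it, then the intrinsics apply), "extrinsics" (4x4, takes a point from camera to world coordinates); the wrist camera has in their place "hand_eye" (4x4, takes a point from camera to tool coordinates, whose origin is the TCP and whose axes are the flange's). Camera axes: x right, y up, looking along -z (the intrinsics and any distortion apply to the point x, -y, -z); pixel columns grow to the right and rows downward; lengths in m; the calibration is good to about 2 mm. A picture is of the moment at which its call begins: read the wrist's pose just before it. calibration takes no time and is no camera call.
- order.hand_in(): hands the job in, once; it reports no verdict.
The state is a dict: "clock": time; "joint_positions": joint angles; "qvel": joint speeds; "effort": joint torques, N m; "position": TCP position; "tcp_rot": TCP orientation; "ft_force": force on the tool from outside, world axes, zero at the start; "moment": the same for the moment, N m; "gripper_width": opening from 0.0 (shut) to 1.0 (fully open).
Only numpy, scipy, OpenCV 4.12 (cv2) and the standard library are available. Lean on these libraries where they do the work, as an engineer would, in place of code of your own. Each camera call takes 0.05 s, during which the arm holds its last target.

## Working session

There is one attempt and no reset: what is moved stays moved. The work goes in short steps, Python scripts to look and compute and a tool call to move; the robot and the scene stay as the last step left them, time stands still between calls to the robot, and variables do not carry over. Pictures are saved under pics/ and viewed, and the job is handed in when it is done.

Besides the shell and the picture viewer there is one more tool, called as a command line: name --pt "numbers of a row" for each row, then --argument value for the rest. send_rows: Moves the arm, as the interface text tells. Its arguments: {"type":"object","properties":{"series":{"type":"array","items":{"type":"array","items":{"type":"number"}}},"jaw":{"type":"number"},"newtons":{"type":"number"}},"required":["series"]}

```bash
ls; mkdir -p pics; cat > h.py <<'E'
import numpy as np, cv2
from bench import readout, snapshot, calibration, order, arm
def K(c):
    f=200/np.tan(np.radians(c['vfov'])/2); return f
def ray(c,u,v):
    f=K(c); K_=np.array([[f,0,c['cx']],[0,f,c['cy']],[0,0,1.]])
    p=cv2.undistortPoints(np.array([[[u,v]]],float),K_,np.array([c['k1'],0,0,0.]))[0,0]
    return np.array([p[0],-p[1],-1.])
def ext(name,st=None):
    c=calibration(name)
    if 'extrinsics' in c: return c,np.array(c['extrinsics'])
    st=st or readout.get_state(); T=np.eye(4);T[:3,:3]=np.array(st['tcp_rot']);T[:3,3]=st['position']
    return c,T@np.array(c['hand_eye'])
def onplane(c,T,u,v,z):
    d=T[:3,:3]@ray(c,u,v);o=T[:3,3];return o+d*(z-o[2])/d[2]
def pt(c,T,u,v,depth):
    return T[:3,:3]@(ray(c,u,v)*depth)+T[:3,3]
E
python3 - <<'E'
from h import *
for n in ['scene','side','wrist']:
    s=readout.get_state()
    p,d=snapshot(n); cv2.imwrite(f'pics/{n}0.png',p[:,:,::-1]); np.savez(f'{n}0.npz',p=p,d=d,T=ext(n,s)[1])
    print(n,calibration(n))
print(readout.get_state())
E
```

```text
pics
scene {'vfov': 43.97987467735959, 'cx': 318.34751685122217, 'cy': 205.59425024309607, 'k1': -0.0040761339776095185, 'extrinsics': array([[ 0.80620072, -0.31448716,  0.50113693,  1.09760444],
       [ 0.59150359,  0.44676385, -0.67121201, -0.64090323],
       [-0.0128023 ,  0.8375559 ,  0.54620162,  0.76831104],
       [ 0.        ,  0.        ,  0.        ,  1.        ]])}
side {'vfov': 51.7951067393176, 'cx': 318.98727206113466, 'cy': 199.85775392654733, 'k1': -0.046820356788726494, 'extrinsics': array([[-0.72669391,  0.44674298, -0.52185885,  0.18874189],
       [-0.68689673, -0.48296032,  0.54306741,  0.42137957],
       [-0.00942556,  0.75310692,  0.65783062,  0.73848619],
       [ 0.        ,  0.        ,  0.        ,  1.        ]])}
wrist {'vfov': 63.78156518333266, 'cx': 320.7817202173151, 'cy': 198.81107284497475, 'k1': -0.006511393083336983, 'hand_eye': array([[ 1.16023582e-03,  9.57054815e-01,  2.89904701e-01,
         7.43599402e-02],
       [ 9.99999287e-01, -1.19257146e-03, -6.51204631e-05,
         3.54751448e-04],
       [ 2.83408221e-04,  2.89904570e-01, -9.57055
[... 206 characters left out ...]
495e+01, -4.28720630e-04,
        9.64626750e+01, -5.90682911e+00]), 'qvel': array([-0.00140957, -0.18636036, -0.20451296, -0.01816438, -0.16303318,
        0.08792207]), 'effort': array([ 1.99943184e-03, -3.52375853e+01, -3.13678300e+01, -2.24182349e-04,
        8.05201678e-03,  1.92086577e-05]), 'position': array([0.19861478, 0.51245366, 0.2201692 ]), 'tcp_rot': array([[-9.32392134e-01,  3.61447469e-01, -7.96825499e-04],
       [ 3.61448306e-01,  9.32390822e-01, -1.57372908e-03],
       [ 1.74132391e-04, -1.75534384e-03, -9.99998444e-01]]), 'ft_force': array([ 0.1050083 ,  0.0827937 , -0.01227827]), 'moment': array([ 0.0075621, -0.0053827,  0.0237967]), 'gripper_width': 1.0039838206999598}
```

View pics/scene0.png

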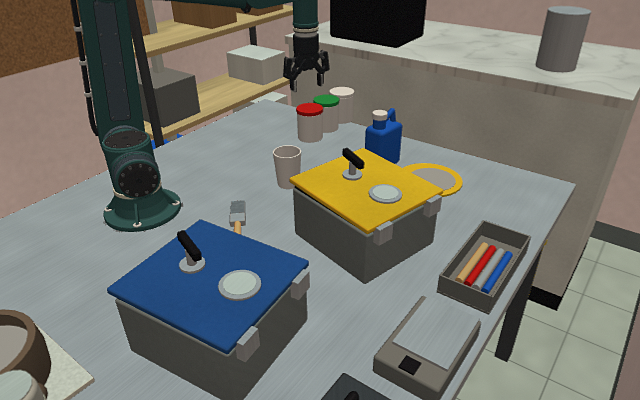

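View pics/side0.png

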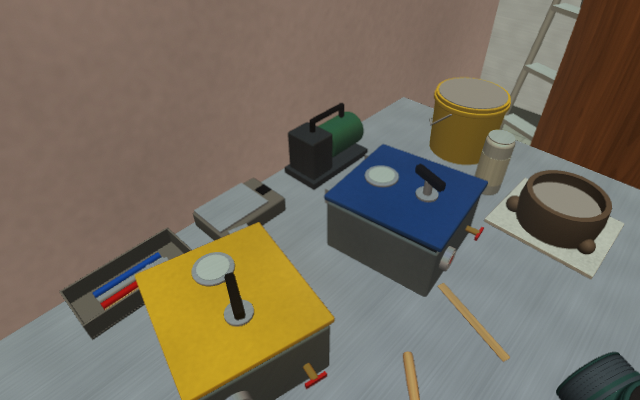

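View pics/wrist0.png

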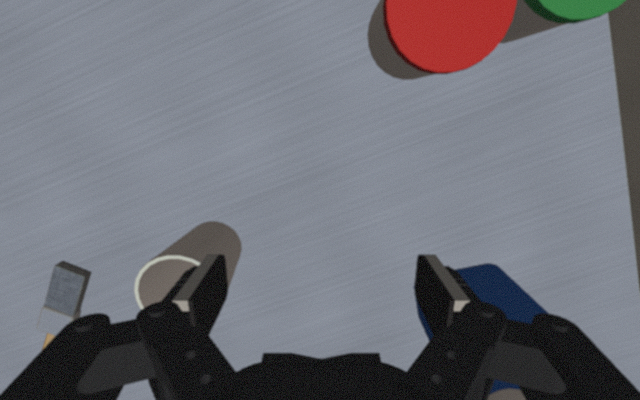

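The scene view shows the yellow-lid bar at about (353,158) and the side view shows it at about (234,297). The blue-lid handle is at (190,246) in the scene view. Next I'll measure the bar in both views.

```bash
cat >> h.py <<'E'
def tri(o1,d1,o2,d2):
    A=np.stack([d1,-d2],1); t=np.linalg.lstsq(A,o2-o1,rcond=None)[0]
    a=o1+d1*t[0];b=o2+d2*t[1]; return (a+b)/2,np.linalg.norm(a-b)
E
python3 - <<'E'
from h import *
R={'scene':(330,140,375,185),'side':(215,262,260,330)}
out={}
for n,(a,b,c2,d2) in R.items():
    z=np.load(n+'0.npz');p=z['p'];d=z['d'];c,T=ext(n)
    m=np.zeros(p.shape[:2],np.uint8);m[b:d2,a:c2]=(p[b:d2,a:c2].max(2)<55)
    k,l,s,cc=cv2.connectedComponentsWithStats(m); i=1+s[1:,4].argmax(); m=(l==i).astype(np.uint8)
    ct=max(cv2.findContours(m,0,1)[0],key=cv2.contourArea)
    print(n,s[i],cc[i],cv2.minAreaRect(ct))
    P=np.array([pt(c,T,u,v,d[v,u]) for v,u in np.argwhere(m>0) if d[v,u]>0])
    print('z pct',np.percentile(P[:,2],[2,10,50,90,98]))
    top=P[P[:,2]>np.percentile(P[:,2],97)-0.005]
    r=cv2.minAreaRect((top[:,:2]*1000).astype(np.float32));print(len(top),top.mean(0),r, cv2.fitLine((top[:,:2]*1000).astype(np.float32),cv2.DIST_L2,0,.01,.01).ravel())
    out[n]=(c,T,cv2.minAreaRect(ct)[0])
    cv2.imwrite(f'pics/{n}_crop.png',cv2.resize(p[b-15:d2+15,a-20:c2+20,::-1],None,fx=6,fy=6,interpolation=0))
    # lid edges
    hsv=cv2.cvtColor(p,cv2.COLOR_RGB2HSV); ym=cv2.inRange(hsv,(18,150,120),(32,255,255))
    k,l,s,cc=cv2.connectedComponentsWithStats(ym); i=1+s[1:,4].argmax(); print('lid',s[i])
    Q=np.array([pt(c,T,u,v,d[v,u]) for v,u in np.argwhere(l==i) if d[v,u]>0]);Q=Q[(Q[:,2]>.13)&(Q[:,2]<.2)]
    r=cv2.minAreaRect((Q[:,:2]*1000).astype(np.float32));print('lidrect',r,cv2.boxPoints(r),Q[:,2].mean())
(c1,T1,u1),(c2,T2,u2)=out['scene'],out['side']
print('tri center',tri(T1[:3,3],T1[:3,:3]@ray(c1,*u1),T2[:3,3],T2[:3,:3]@ray(c2,*u2)))
E
```

```text
scene [343 148  21  21 216] [352.83796296 158.25925926] ((352.8011169433594, 158.2210235595703), (26.907249450683594, 8.770870208740234), 41.987213134765625)
z pct [0.21483909 0.21850267 0.22857782 0.23378697 0.23470359]
100 [0.54311752 0.23773363 0.2325882 ] ((543.2640380859375, 238.64651489257812), (14.303970336914062, 75.32574462890625), 62.233253479003906) [ 8.9646178e-01 -4.4312102e-01  5.4311755e+02  2.3773363e+02]
lid [ 290  148  172   86 6209]
lidrect ((585.635009765625, 229.31021118164062), (251.197265625, 271.9277038574219), 75.73100280761719) [[422.90887 141.09802]
 [686.44745  74.07475]
 [748.36115 317.5224 ]
 [484.82257 384.54565]] 0.1741871444802836
side [225 273  20  47 480] [234.35416667 296.39583333] ((234.32354736328125, 295.7941589355469), (46.80937194824219, 10.914103507995605), 75.96376037597656)
z pct [0.22005201 0.22805937 0.23161382 0.23309588 0.23380546]
418 [0.53768795 0.24426845 0.23174743] ((540.5419311523438, 242.4890899658203), (15.610254287719727, 78.60063171386719), 62.78178405761719) [ 8.9678186e-01 -4.4247293e-01  5.3768793e+02  2.4426845e+02]
lid [  135   222   199   178 18167]
lidrect ((584.9494018554688, 231.29013061523438), (246.97586059570312, 274.0778503417969), 75.93544006347656) [[422.00912 144.80658]
 [687.87085  78.20154]
 [747.88965 317.77368]
 [482.02795 384.37872]] 0.17453787452196157
tri center (array([0.54136775, 0.24254034, 0.22176012]), np.float64(0.0006151975708605078))
```

Both views agree:
- **Bar:** centre at (0.541, 0.242, 0.223), top at 0.233, heading −26.3°.
- **Lid:** heading −14.2°, so the latch is at about 0.21 rad, inside the stated range. About 78° is left to turn.

I'll move to a hover first.

```bash
cat >> h.py <<'E'
def rel(target,yaw_y):
    s=readout.get_state();R=np.array(s['tcp_rot']);p=np.array(s['position'])
    print('pos',p,'yaw y',np.degrees(np.arctan2(R[1,1],R[0,1])),'tilt',R[:,2],'w',s['gripper_width'],'F',s['ft_force'],'M',s['moment'],'t',s['clock'],'q',s['joint_positions'].round(1))
    print('shift',(R.T@(np.array(target)-p)).round(4),'rz',np.degrees(np.arctan2(R[1,1],R[0,1]))-yaw_y)
E
python3 -c "
from h import *
rel([.541,.242,.30],63.7)"
```

```text
pos [0.19861478 0.51245366 0.2201692 ] yaw y 68.81084907088547 tilt [-7.96825499e-04 -1.57372908e-03 -9.99998444e-01] w 1.0039838206999598 F [ 0.1050083   0.0827937  -0.01227827] M [ 0.0075621 -0.0053827  0.0237967] t 0.15 q [62.9  5.  78.6 -0.  96.5 -5.9]
shift [-0.417  -0.1286 -0.0797] rz 5.110849070885465
```

send_rows --pt "0 0 -0.03 0 0 0" --pt "0 0 -0.06 0 0 0" --pt "-0.03 -0.009 -0.08 0 0 0" --pt "-0.067 -0.02 -0.08 0 0 0" --pt "-0.105 -0.032 -0.08 0 0 1" --pt "-0.143 -0.044 -0.08 0 0 2" --pt "-0.18 -0.056 -0.08 0 0 3" --pt "-0.218 -0.067 -0.08 0 0 4" --pt "-0.255 -0.079 -0.08 0 0 5" --pt "-0.29 -0.09 -0.08 0 0 5" --jaw 1 --newtons 60

```text
clock: 0.98
position: [0.4379, 0.3224, 0.3008]
tcp_rot: [[-0.897, 0.442, -0.0], [0.442, 0.897, -0.0], [0.0, -0.0, -1.0]]
ft_force: [0.4, 0.8, -0.5]
gripper_width: 1.001
```

```bash
python3 -c "
from h import *
rel([.541,.242,.30],63.7)"
```

```text
pos [0.43792138 0.32237662 0.30077359] yaw y 63.752583045815065 tilt [-3.47843994e-04 -2.95963278e-04 -9.99999896e-01] w 1.001093920559374 F [ 0.38758027  0.77825644 -0.48733142] M [ 0.03229569 -0.02272968  0.07682106] t 0.9833 q [ 30.4   4.1  70.5  -0.  105.4 -33.4]
shift [-0.128  -0.0265  0.0008] rz 0.052583045815062235
```

send_rows --pt "-0.03 -0.006 0 0 0 0" --pt "-0.065 -0.013 0 0 0 0" --pt "-0.098 -0.02 0 0 0 0" --pt "-0.118 -0.025 0 0 0 0" --pt "-0.128 -0.0265 0 0 0 0" --pt "-0.128 -0.0265 0 0 0 0" --pt "-0.128 -0.0265 0 0 0 0" --pt "-0.128 -0.0265 0 0 0 0" --pt "-0.128 -0.0265 0 0 0 0" --pt "-0.128 -0.0265 0 0 0 0"

```text
clock: 1.82
position: [0.5389, 0.245, 0.3016]
tcp_rot: [[-0.898, 0.439, 0.001], [0.439, 0.898, 0.001], [-0.0, 0.001, -1.0]]
ft_force: [0.8, -0.0, 0.0]
gripper_width: 1.003
```

```bash
python3 - <<'E'
from h import *
rel([.541,.242,.22],63.7)
s=readout.get_state();p,d=snapshot('wrist');c,T=ext('wrist',s)
cv2.imwrite('pics/wrist1.png',p[:,:,::-1]);np.savez('wrist1.npz',p=p,d=d,T=T)
E
```

```text
pos [0.53888184 0.24497349 0.30163704] yaw y 63.93207615517089 tilt [ 5.48747757e-04  5.33834807e-04 -9.99999707e-01] w 1.0031068125422438 F [ 0.79275648 -0.02059351  0.04610781] M [ 0.04829618 -0.0582453   0.00770489] t 1.8167 q [ 18.9  10.4  63.5   0.  106.1 -45. ]
shift [-0.0032 -0.0018  0.0816] rz 0.23207615517088698
```

View pics/wrist1.png

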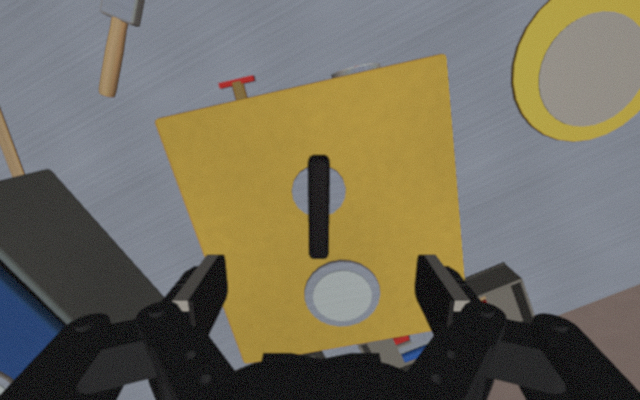

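The wrist view shows the bar centred between the fingers, from (318,156) to (318,257), running along the tool's x axis. I'll measure it here too.

```bash
python3 - <<'E'
from h import *
z=np.load('wrist1.npz');p,d,T=z['p'],z['d'],z['T'];c=calibration('wrist')
a,b,e,f=290,140,350,270
m=np.zeros(p.shape[:2],np.uint8);m[b:f,a:e]=p[b:f,a:e].max(2)<60
k,l,s,cc=cv2.connectedComponentsWithStats(m);i=1+s[1:,4].argmax();print(s[i],cc[i])
P=np.array([pt(c,T,u,v,d[v,u]) for v,u in np.argwhere(l==i) if d[v,u]>0]);print(np.percentile(P[:,2],[2,10,50,90,98]))
top=P[P[:,2]>np.median(P[:,2])-.004]
r=cv2.minAreaRect((top[:,:2]*1000).astype(np.float32));print(r)
l_=cv2.fitLine((top[:,:2]*1000).astype(np.float32),cv2.DIST_L2,0,.01,.01).ravel();print(l_,np.degrees(np.arctan2(l_[1],l_[0])))
x,y,w,h=s[i][:4]
for u,v in [(x+w/2,y),(x+w/2,y+h),(x+w/2,y+h/2)]: print(onplane(c,T,u,v,.2335))
# triangulate wrist centre vs side centre at mid-bar
c2,T2=ext('side');c1,T1=ext('scene')
for cn,Tn,u in [(c2,T2,(234.3,295.8)),(c1,T1,(352.8,158.2))]:
  print(tri(T[:3,3],T[:3,:3]@ray(c,x+w/2,y+h/2),Tn[:3,3],Tn[:3,:3]@ray(cn,*u)))
# hub disc centre (axis at lid height)
g=cv2.cvtColor(p,cv2.COLOR_RGB2HSV); yy=cv2.inRange(g,(0,0,90),(180,70,255));hm=np.zeros_like(m);hm[150:230,280:360]=yy[150:230,280:360]
pts=np.argwhere(hm>0)[:,::-1].astype(np.float32);hull=cv2.convexHull(pts);print('hub',cv2.minEnclosingCircle(pts));cu=cv2.minEnclosingCircle(pts)[0]
print(onplane(c,T,*cu,.180))
E
```

```text
[ 308  156   21  102 1944] [318.36265432 205.3287037 ]
[0.23014935 0.23121553 0.23265349 0.23399672 0.23466293]
((539.8510131835938, 242.88092041015625), (14.343772888183594, 77.75763702392578), 64.04387664794922)
[ 8.9742810e-01 -4.4116074e-01  5.3736340e+02  2.4417764e+02] -26.177963
[0.50400488 0.26065991 0.2335    ]
[0.57418915 0.22624711 0.2335    ]
[0.5373926  0.24428953 0.2335    ]
(array([0.54067202, 0.24261468, 0.22238592]), np.float64(2.1977407216082025e-05))
(array([0.54117006, 0.24271359, 0.22172487]), np.float64(0.0007361766556248992))
hub ((318.3653869628906, 190.5), 26.751787185668945)
[0.53926053 0.24285975 0.18      ]
```

send_rows --pt "-0.001 -0.001 0.02 0 0 0" --pt "-0.002 -0.001 0.04 0 0 0" --pt "-0.002 -0.001 0.055 0 0 0" --pt "-0.002 -0.001 0.065 0 0 0" --pt "-0.002 -0.001 0.073 0 0 0" --pt "-0.002 -0.001 0.08 0 0 0" --pt "-0.002 -0.001 0.081 0 0 0" --pt "-0.002 -0.001 0.081 0 0 0" --pt "-0.002 -0.001 0.081 0 0 0" --pt "-0.002 -0.001 0.081 0 0 0"

```text
clock: 2.7
position: [0.5417, 0.2422, 0.2214]
tcp_rot: [[-0.897, 0.441, 0.002], [0.441, 0.897, 0.001], [-0.002, 0.002, -1.0]]
ft_force: [0.8, -0.2, -0.0]
gripper_width: 0.999
```

```bash
python3 - <<'E'
from h import *
rel([.540,.2428,.22],63.8)
for n in ('wrist','side'):
  p,d=snapshot(n);cv2.imwrite(f'pics/{n}2.png',p[:,:,::-1])
E
```

```text
pos [0.54167495 0.24221681 0.22135126] yaw y 63.8094340221747 tilt [ 2.06858655e-03  7.77489651e-04 -9.99997558e-01] w 0.999225612775603 F [ 0.80325699 -0.16788731 -0.0113823 ] M [ 0.02444052  0.02318402 -0.04498622] t 2.7 q [ 18.6  10.5  72.4   0.   97.  -45.2]
shift [ 0.0018 -0.0002  0.0013] rz 0.009434022174701795
```

View pics/wrist2.png

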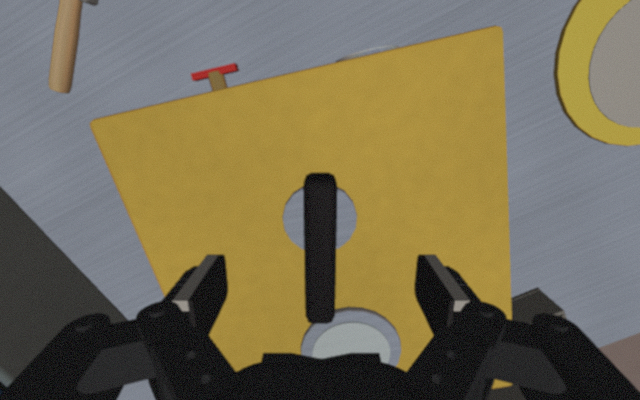

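View pics/side2.png

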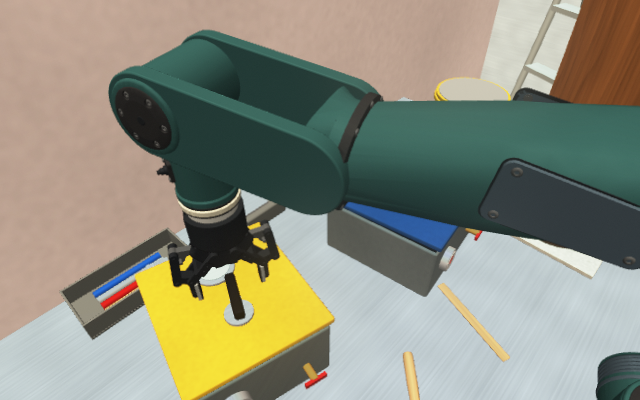

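The side view shows the fingertips at about (198,292) and (262,268), a little beyond the bar centre. I'll project the TCP into both views to check that.

```bash
cat >> h.py <<'E'
def proj(c,T,P):
    q=np.linalg.inv(T)@np.append(P,1); x,y=q[0]/-q[2],-q[1]/-q[2]; g=1+c['k1']*(x*x+y*y); f=K(c); return f*x*g+c['cx'],f*y*g+c['cy']
E
python3 - <<'E'
from h import *
s=readout.get_state();tp=np.array(s['position']);R=np.array(s['tcp_rot'])
for n in('wrist','side'):
  c,T=ext(n,s)
  print(n,'tcp',proj(c,T,tp),'tip',proj(c,T,tp+R@[0,0,.017]),'open tips',proj(c,T,tp+R@[0,.0425,.004]),proj(c,T,tp+R@[0,-.0425,.004]),'bar ends top',proj(c,T,[.540+.040*.897,.2428-.04*.441,.2335]),proj(c,T,[.540-.040*.897,.2428+.04*.441,.2335]),'ctr',proj(c,T,[.54,.2428,.2235]))
E
```

```text
wrist tcp (np.float64(320.0928885782649), np.float64(249.7812997084544)) tip (np.float64(320.1629720118148), np.float64(236.71668608523507)) open tips (np.float64(399.3816558882577), np.float64(246.56181860260722)) (np.float64(240.8397887414623), np.float64(246.37136436611075)) bar ends top (np.float64(319.8423969069724), np.float64(327.0482957986751)) (np.float64(319.8611543619121), np.float64(177.55398604759677)) ctr (np.float64(319.8865774954687), np.float64(248.87295964421975))
side tcp (np.float64(234.31529662036797), np.float64(295.79471628118034)) tip (np.float64(235.92298843825196), np.float64(302.3571654856104)) open tips (np.float64(206.80402846232244), np.float64(305.56889247315894)) (np.float64(261.76570015623923), np.float64(289.3619800554505)) bar ends top (np.float64(228.17955856822837), np.float64(271.96611269121576)) (np.float64(239.1204560041424), np.float64(313.25889691904)) ctr (np.float64(234.37658041405342), np.float64(295.68475556030637))
```

The TCP projects onto the bar centre in both views, and the fingers sit higher only because the open pads swing back. I'll close now.

send_rows --pt "0.001 0 0.001 0 0 0" --pt "0.001 0 0.001 0 0 0" --pt "0.001 0 0.001 0 0 0" --pt "0.001 0 0.001 0 0 0" --pt "0.001 0 0.001 0 0 0" --pt "0.001 0 0.001 0 0 0" --pt "0.001 0 0.001 0 0 0" --pt "0.001 0 0.001 0 0 0" --pt "0.001 0 0.001 0 0 0" --pt "0.001 0 0.001 0 0 0" --jaw -1 --newtons 60

```text
clock: 3.63
position: [0.5403, 0.2423, 0.2194]
tcp_rot: [[-0.897, 0.441, 0.0], [0.441, 0.897, -0.0], [-0.0, -0.0, -1.0]]
ft_force: [-1.2, -1.5, 2.0]
gripper_width: 0.15
```

```bash
python3 - <<'E'
from h import *
rel([.540,.2428,.22],63.8)
p,d=snapshot('wrist');cv2.imwrite(f'pics/wrist3.png',p[:,:,::-1])
p,d=snapshot('side');cv2.imwrite(f'pics/side3.png',cv2.resize(p[200:400,100:400,::-1],None,fx=2.6,fy=2.6))
E
```

```text
pos [0.54025438 0.24233655 0.21938954] yaw y 63.80492144726132 tilt [ 1.12218914e-04 -1.26901358e-04 -9.99999986e-01] w 0.14976153088211308 F [-1.16033137 -1.53963419  2.02911674] M [-0.19222071  0.17050153 -0.06306799] t 3.6333 q [ 18.7  10.4  72.7  -0.   96.9 -45.1]
shift [ 0.0004  0.0003 -0.0006] rz 0.004921447261324374
```

View pics/wrist3.png

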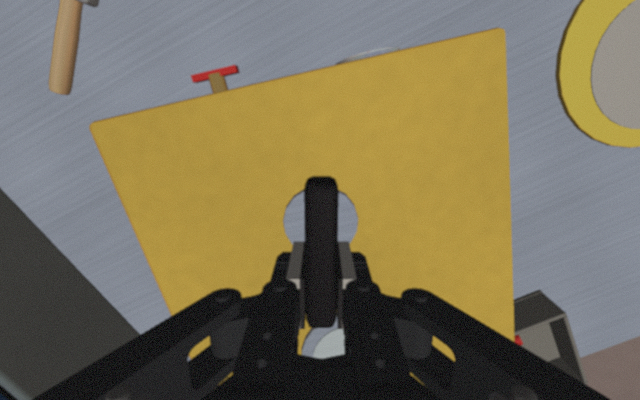

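View pics/side3.png

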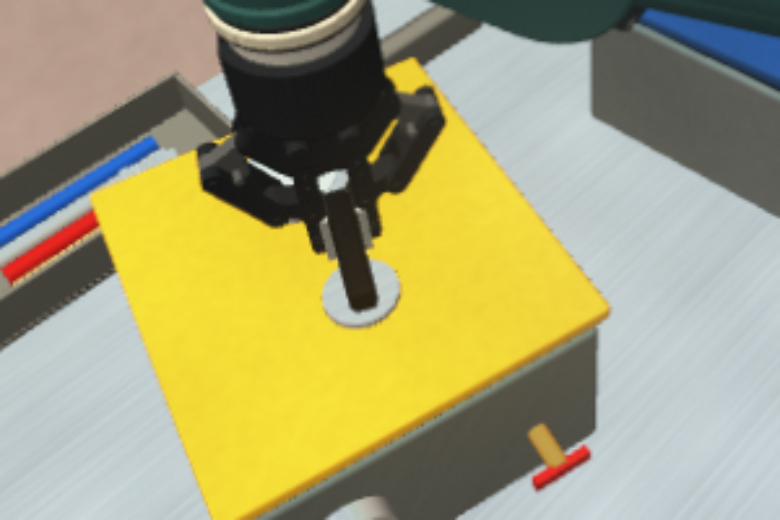

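The bar is gripped centrally with low forces. I'll turn 40° first, sinking with the handle.

send_rows --pt "0 0 0.0 0 0 4" --pt "0 0 0.0005 0 0 8" --pt "0 0 0.001 0 0 12" --pt "0 0 0.001 0 0 16" --pt "0 0 0.0015 0 0 20" --pt "0 0 0.0015 0 0 24" --pt "0 0 0.002 0 0 28" --pt "0 0 0.002 0 0 32" --pt "0 0 0.0025 0 0 36" --pt "0 0 0.0025 0 0 40"

```text
clock: 4.57
position: [0.5398, 0.2432, 0.2167]
tcp_rot: [[-0.402, 0.916, -0.001], [0.916, 0.402, 0.001], [0.001, -0.0, -1.0]]
ft_force: [-2.7, 1.5, 0.5]
gripper_width: 0.148
```

```bash
python3 - <<'E'
from h import *
rel([.540,.2428,.215],-14.2)
p,d=snapshot('wrist');cv2.imwrite(f'pics/wrist4.png',p[:,:,::-1])
E
```

```text
pos [0.5397893  0.24321228 0.21667564] yaw y 23.68833078437174 tilt [-7.64774698e-04  1.26984949e-03 -9.99998901e-01] w 0.14781520661039618 F [-2.68423877  1.46260275  0.52767498] M [0.07078255 0.29926384 0.11295275] t 4.5667 q [18.7 10.4 73.   0.1 96.6 -5. ]
shift [-0.0005  0.      0.0017] rz 37.88833078437174
```

View pics/wrist4.png

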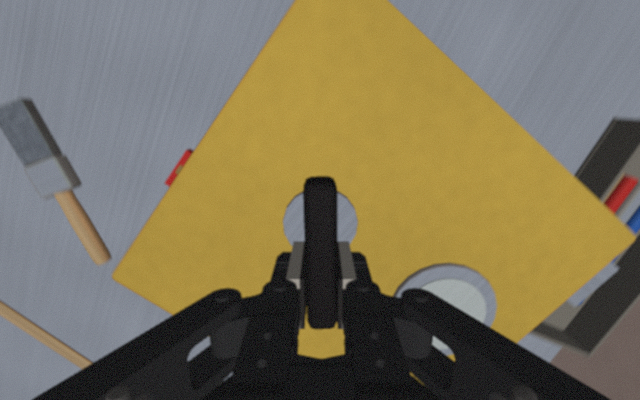

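The bar turned with the gripper: it still lies at column 320, and the lid has rotated in view. I'll go on to the stop.

send_rows --pt "0 0 0.0 0 0 4" --pt "0 0 0.0005 0 0 8" --pt "0 0 0.001 0 0 12" --pt "0 0 0.001 0 0 16" --pt "0 0 0.0015 0 0 20" --pt "0 0 0.0015 0 0 24" --pt "0 0 0.002 0 0 28" --pt "0 0 0.0025 0 0 32" --pt "0 0 0.0025 0 0 35" --pt "0 0 0.0025 0 0 37"

```text
clock: 5.45
position: [0.5397, 0.2435, 0.2141]
tcp_rot: [[0.227, 0.974, -0.001], [0.974, -0.227, 0.002], [0.002, -0.001, -1.0]]
ft_force: [-2.2, 2.0, 0.9]
gripper_width: 0.151
```

```bash
python3 - <<'E'
from h import *
rel([.540,.2428,.215],-14.2)
E
```

```text
pos [0.53969407 0.24352735 0.21409278] yaw y -13.145023271035202 tilt [-0.00101434  0.00178014 -0.9999979 ] w 0.1512226343149583 F [-2.24346144  2.03803766  0.85201046] M [0.19440439 0.35295192 0.18138836] t 5.45 q [18.7 10.5 73.2  0.1 96.3 31.9]
shift [-0.0006  0.0005 -0.0009] rz 1.0549767289647978
```

send_rows --pt "0 0 0 0 0 0.5" --pt "0 0 0 0 0 1" --pt "0 0 0 0 0 1.5" --pt "0 0 0 0 0 2" --pt "0 0 0 0 0 2.5" --pt "0 0 0 0 0 3" --pt "0 0 0 0 0 3" --pt "0 0 0 0 0 3" --pt "0 0 0 0 0 3" --pt "0 0 0 0 0 3"

```text
clock: 6.28
position: [0.5397, 0.2435, 0.2139]
tcp_rot: [[0.277, 0.961, -0.001], [0.961, -0.277, 0.002], [0.001, -0.002, -1.0]]
ft_force: [-3.6, 3.8, 1.1]
gripper_width: 0.15
```

```bash
python3 - <<'E'
from h import *
rel([.540,.2428,.215],-14.2)
p,d=snapshot('wrist');cv2.imwrite(f'pics/wrist5.png',p[:,:,::-1])
E
```

```text
pos [0.53970592 0.2434819  0.21394903] yaw y -16.065748730090743 tilt [-0.0011519   0.00168525 -0.99999792] w 0.15046432182209177 F [-3.56219267  3.79920095  1.07753061] M [0.51549566 0.57125117 0.37362179] t 6.2833 q [18.7 10.5 73.2  0.1 96.3 34.8]
shift [-0.0006  0.0005 -0.0011] rz -1.8657487300907434
```

View pics/wrist5.png

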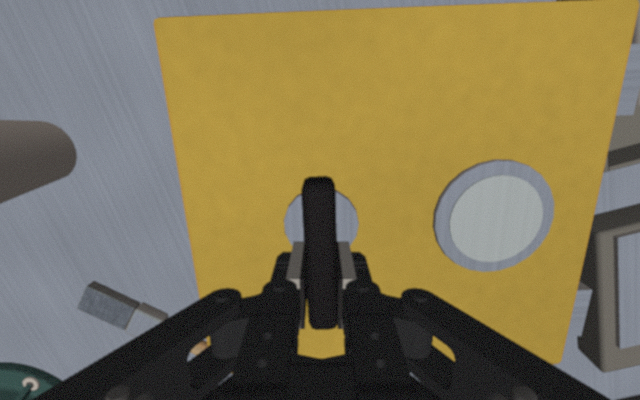

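The moment about z rose from 0.18 to 0.37 N m, so the bar is probably on the stop. One more small push should confirm it.

send_rows --pt "0 0 0 0 0 0.5" --pt "0 0 0 0 0 1" --pt "0 0 0 0 0 1.5" --pt "0 0 0 0 0 2" --pt "0 0 0 0 0 2.5" --pt "0 0 0 0 0 2.5" --pt "0 0 0 0 0 2.5" --pt "0 0 0 0 0 2.5" --pt "0 0 0 0 0 2.5" --pt "0 0 0 0 0 2.5"

```text
clock: 7.17
position: [0.5397, 0.2434, 0.214]
tcp_rot: [[0.317, 0.948, -0.001], [0.948, -0.317, 0.002], [0.001, -0.001, -1.0]]
ft_force: [-2.7, 4.0, 0.9]
gripper_width: 0.154
```

```bash
python3 - <<'E'
from h import *
rel([.540,.2428,.215],-14.2)
E
```

```text
pos [0.53974622 0.24344838 0.21400533] yaw y -18.50580052446852 tilt [-9.55883243e-04  1.51775649e-03 -9.99998391e-01] w 0.15358524224863657 F [-2.7180492   3.99572484  0.88372862] M [0.57229907 0.5418063  0.84370868] t 7.1667 q [18.7 10.5 73.2  0.1 96.3 37.3]
shift [-0.0005  0.0004 -0.001 ] rz -4.30580052446852
```

The moment is now 0.84 N m and the pads are just twisting on the bar, so it is on the stop. I'll release in place and then rise.

send_rows --pt "0 0 0 0 0 0" --pt "0 0 0 0 0 0" --pt "0 0 0 0 0 0" --pt "0 0 0 0 0 0" --pt "0 0 0 0 0 0" --pt "0 0 0 0 0 0" --pt "0 0 0 0 0 0" --pt "0 0 0 0 0 0" --pt "0 0 0 0 0 0" --pt "0 0 0 0 0 0" --jaw 1

```text
clock: 8.0
position: [0.5403, 0.2425, 0.2142]
tcp_rot: [[0.32, 0.947, 0.0], [0.947, -0.32, 0.0], [0.0, 0.0, -1.0]]
ft_force: [-0.1, -0.2, -0.3]
gripper_width: 0.994
```

send_rows --pt "0 0 -0.01 0 0 0" --pt "0 0 -0.025 0 0 0" --pt "0 0 -0.045 0 0 0" --pt "0 0 -0.065 0 0 0" --pt "0 0 -0.085 0 0 0" --pt "0 0 -0.1 0 0 0" --pt "0 0 -0.11 0 0 0" --pt "0 0 -0.115 0 0 0" --pt "0 0 -0.115 0 0 0" --pt "0 0 -0.115 0 0 0"

```text
clock: 8.83
position: [0.5402, 0.2425, 0.3286]
tcp_rot: [[0.32, 0.947, -0.001], [0.947, -0.32, -0.0], [-0.0, -0.001, -1.0]]
ft_force: [0.3, -0.4, 0.7]
gripper_width: 0.999
```

```bash
python3 - <<'E'
from h import *
rel([.540,.2428,.215],-14.2)
for n in ('wrist','scene','side'):
  s=readout.get_state();p,d=snapshot(n);cv2.imwrite(f'pics/{n}6.png',p[:,:,::-1]);np.savez(n+'6.npz',p=p,d=d,T=ext(n,s)[1])
E
```

```text
pos [0.54019677 0.24245986 0.32856938] yaw y -18.68699531225382 tilt [-7.69503382e-04 -2.52115428e-04 -9.99999672e-01] w 0.9994213307104306 F [ 0.27827972 -0.39322674  0.74675227] M [ 0.02835352  0.03282312 -0.02394211] t 8.8333 q [ 18.7  10.9  59.8   0.  109.3  37.4]
shift [ 0.0003 -0.0002  0.1136] rz -4.486995312253821
```

View pics/wrist6.png

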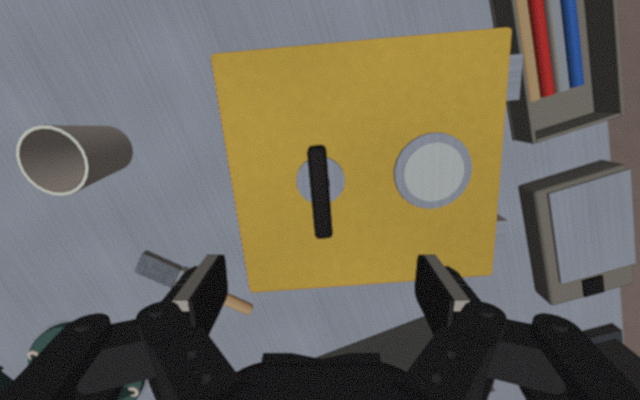

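View pics/scene6.png

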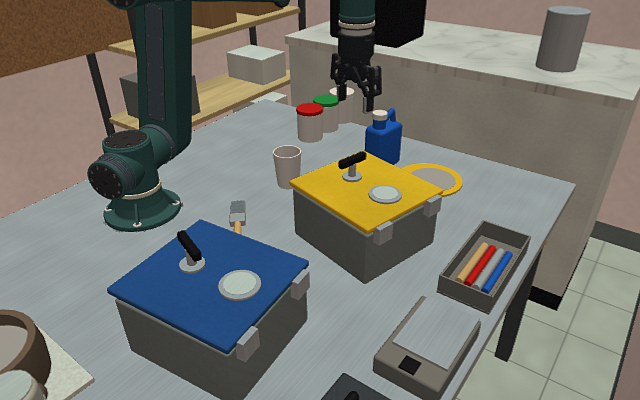

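The bar now stands roughly parallel to the front lid edge: in the wrist view it runs (317,147)–(324,237). The blue handle looks unchanged. I'll measure both, and the lid's tilt.

```bash
python3 - <<'E'
from h import *
z=np.load('wrist6.npz');p,d,T=z['p'],z['d'],z['T'];c=calibration('wrist')
m=np.zeros(p.shape[:2],np.uint8);a,b,e,f=295,135,345,250;m[b:f,a:e]=p[b:f,a:e].max(2)<60
k,l,s,cc=cv2.connectedComponentsWithStats(m);i=1+s[1:,4].argmax()
P=np.array([pt(c,T,u,v,d[v,u]) for v,u in np.argwhere(l==i) if d[v,u]>0]);top=P[P[:,2]>np.median(P[:,2])-.004]
L=cv2.fitLine((top[:,:2]*1000).astype(np.float32),cv2.DIST_L2,0,.01,.01).ravel();r=cv2.minAreaRect((top[:,:2]*1000).astype(np.float32))
bar=np.degrees(np.arctan2(L[1],L[0]))%180;print('bar',bar,r,'z',np.median(P[:,2]))
h=cv2.cvtColor(p,cv2.COLOR_RGB2HSV);ym=cv2.inRange(h,(15,120,90),(35,255,255));k,l,s,cc=cv2.connectedComponentsWithStats(ym);i=1+s[1:,4].argmax();M=l==i
# edges by line fits on left(front) boundary
left=[(np.where(M[v])[0].min(),v) for v in range(80,270)]
W=np.array([onplane(c,T,u,v,.172)[:2] for u,v in left],np.float32)*1000
L=cv2.fitLine(W,cv2.DIST_HUBER,0,.01,.01).ravel();fr=np.degrees(np.arctan2(L[1],L[0]))%180;print('front edge',fr,'diff',bar-fr)
for n in('scene','side','wrist'):
  for q in '06':
    if n=='wrist' and q=='0':continue
    nq=n+('1' if False else q);z=np.load(nq+'.npz');pp,dd,TT=z['p'],z['d'],z['T'];cn=calibration(n)
    ym=cv2.inRange(cv2.cvtColor(pp,cv2.COLOR_RGB2HSV),(15,120,90),(35,255,255));ym=cv2.erode(ym,np.ones((5,5)))
    Q=np.array([pt(cn,TT,u,v,dd[v,u]) for v,u in np.argwhere(ym>0)[::3] if dd[v,u]>0])
    Q=Q[(abs(Q[:,2]-.17)<.02)&(np.hypot(Q[:,0]-.585,Q[:,1]-.23)<.17)]
    ax=np.array([np.cos(np.radians(-14.2)),np.sin(np.radians(-14.2))]);t=(Q[:,:2]-[.585,.23])@ax
    A=np.c_[t,(Q[:,:2]-[.585,.23])@[-ax[1],ax[0]],np.ones(len(t))];print(nq,'slope front-back, side, z mid',np.linalg.lstsq(A,Q[:,2],rcond=None)[0])
for q in '06':
  pp=np.load(f'scene{q}.npz')['p'];m=np.zeros(pp.shape[:2],np.uint8);m[225:275,165:215]=pp[225:275,165:215].max(2)<50
  k,l,s,cc=cv2.connectedComponentsWithStats(m);i=1+s[1:,4].argmax();print('blue bar',s[i],cc[i])
E
```

```text
bar 76.03624 ((539.6021118164062, 243.66329956054688), (78.29313659667969, 14.683237075805664), 76.4082260131836) z 0.2273014037018284
front edge 76.140305 diff -0.10406494
scene0 slope front-back, side, z mid [-2.97938007e-02 -5.96181171e-05  1.74926837e-01]
scene6 slope front-back, side, z mid [1.21545476e-04 3.95232635e-04 1.70916854e-01]
side0 slope front-back, side, z mid [-0.02894553 -0.00046812  0.1738322 ]
side6 slope front-back, side, z mid [ 1.00944460e-03 -1.32595110e-04  1.69815996e-01]
wrist6 slope front-back, side, z mid [-3.07607171e-04 -2.34489071e-05  1.70546749e-01]
blue bar [177 231  24  31 344] [189.01162791 245.73546512]
blue bar [177 231  24  31 344] [189.01162791 245.73546512]
```

The bar is parallel to the front edge within 0.1°, the lid has gone from a 0.029 rad slope to level, and the blue bar hasn't moved a pixel. The robot is clear, so I'm handing in.

```bash
python3 -c "
from bench import order;print(order.hand_in())"
```

```text
the job is handed in; nothing more can be done
None
```

The yellow lid is latched. I gripped its T-handle at the centre, turned it about 78° clockwise to the stop, let go in place and lifted clear. The stop showed as the turning moment rising from 0.18 to 0.84 N m.

My last checks all agreed and none failed:
- **Handle:** the bar is parallel to the lid's front edge within 0.1°, and its top sank about 5 to 6 mm.
- **Lid:** it went from a 0.029 rad slope to level, within about 0.001 rad in all three camera views.
- **Blue chamber:** its handle has not moved by a pixel in the scene view.
- **Robot:** the gripper is open about 110 mm above where it held the bar, with forces near zero. I handed in at about 9 s.

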